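Feed the food recycler and start it

ROBOT

A 6-joint arm with a two-finger parallel gripper is mounted at the origin on a cart in front of the work surface, level with it; the furniture and walls round the work are solid. World frame = base frame: x ahead of the robot, y to its left, z up, the work surface at z = 0. Lengths are in m, angles in rad, forces in N, time in s.
With the tool pointing down it reaches from about 0.4 to 0.825 m from the base axis. Payload 7 kg.
Tool frame: the origin (TCP) lies midway between the tips of the shut fingers; the grasp point (between the pads) lies hold_point_z behind it (hold_point_z is the distance from the TCP to the grasp point, in m); z points along the fingers, y is the line along which they close (so a half turn about z gives the same grasp; the last joint's range is limited). The gripper opens to 88 mm and grips with 3 to 60 N. Pads are 19 mm wide; open, the fingers measure 130 mm over their backs; the gripper's body (78 mm by 193 mm) begins 47 mm behind the grasp point.
Start: joints at [-0.884, 0.359, 0.012, 0, -1.224, -0.288], TCP at [0.262, -0.622, 0.227] pointing down, gripper open.
Joint ranges: [-3.07, 3.07], [-1.43, 2.12], [-1.02, 1.25], [-3.03, 1.67], [-3.05, -0], [-3.03, 3.03]. Speed limits (rad/s): [2.39, 2.39, 3.01, 3.14, 3.14, 3.14].

INTERFACE

Orientations are given as [roll, pitch, yaw] about the fixed x, y, z axes, in that order (R = Rz(yaw) Ry(pitch) Rx(roll)).
In Python, from station import * gives the robot as it stands.
- The arm moves only by the tool apply_moves, never from a script. Its argument "steps" is a list of rows, each an object with "translation": the shift along the world's x, y, z scaled (see below), a list of three; "rotation": the turn, a rotation vector about the world's x, y, z scaled (see below), a list of three. A call has exactly 10 rows; each row is the pose to reach, as a shift and turn from the pose commanded when the call began; what a row does not reach only later rows make up. The controller multiplies each number of a shift by 250 mm and each number of a turn by 30 degrees. A row lasts 1/12 s, in which the tool goes at most 41.7 mm and 7.16 degrees, less where a joint would pass 70% of its speed; a pose out of reach is approached as far as the arm can. A call with a number of a shift or a turn outside -1 to 1 is refused whole. A call with a gripper value outside its range is refused whole. "jaw" is the closure, from -1 (fully open) to 1 (shut), so that 0 is half open, set as the call begins (left out, the last holds). The fingers move at their own pace and stop on an object; "newtons" is the grip in N (left out, the last holds). Time passes only in rows, so rows that repeat a pose let the fingers close, or fill a call up. It gives the time, the measured TCP pose, the force, the opening and the grip force at its end, in the units of the state.
- get_state(): the state, without advancing time (a new reading comes with each control period).
- grab_frame(name): name is "scene" or "side" or "wrist"; returns the picture (420x560x3 uint8, blue, green, red); there is no depth.
- camera_model(name): a dict with "fx", "fy", "cx", "cy" (pixels), "xyz" and "rotation" of the camera in the world. Camera axes: x right, y down, z forward; pixel columns grow to the right and rows downward; lengths in m; the calibration is good to about 2 mm. A picture is of the moment at which its call begins: read the wrist's pose just before it. camera_model takes no time and is no camera call; for the wrist camera it gives the pose at the moment of the call.
- job_done(): hands the job in; it is judged then, once.
The state is a dict: "t": time; "q": joint angles; "qd": joint speeds; "joint_efforts": joint torques, N m; "eef_pos": TCP position; "ee_rot": TCP orientation; "force": force on the tool from outside, world axes, zero at the start; "moment": the same for the moment, N m; "width": finger opening in m; "gripper_force": force on a finger pad.
Only numpy, scipy, OpenCV 4.12 (cv2) and the standard library are available. Lean on these libraries where they do the work, as an engineer would, in place of code of your own. Each camera call takes 0.05 s, during which the arm holds its last target. There are 200 camera calls.

TASK

Clear the spoiled lemon off the chopping board by dropping it into the hopper of the countertop food recycler. Then swing the see-through guard on the recycler's sloping front up and right back past upright, so that it stays open by itself, and turn the dial under it clockwise until its red pointer line points at the green dot. Leave the guard open, and leave the tomato where it is.

Things in the scene. Friction and masses are not known exactly. Their poses are not given: they have to be found in the camera images.
- recycler: white countertop food recycler, 165 (x) x 300 (y) x 155 mm high, fixed: hopper in its left half (y > 0), console with the dial in its right half. Origin on the worktop under it, 85 mm behind the front edge, mid-width; x points away from the robot, y left, z up. Console panel: slopes 25 degrees, rising from (-85, -75, 50) to (20, -75, 99) mm, y -150 to 0; normal (-0.423, 0, 0.906).
- hopper_mouth (a point): centre of the mouth of the open square hopper, level with its black rim 155 mm above the worktop: (5, 75, 155) mm in the recycler's frame, same axes. Hopper inside 138 x 138 mm, walls 6 mm, rim 10 mm wide; floor 105 mm below the rim.
- guard (a joint): see-through orange flip guard over the dial, rad: 0 shut, 2.45 fully open at its stop. Flat plate 100 x 100 mm, 46 mm off the panel, with a front wall bent down to the panel; 0.08 kg. Hinged along its upper edge; the free edge swings up and away from the robot. Let go, it falls shut below about 2.1 rad and falls open to the stop above that.
- guard_hinge (a point): middle of the guard's hinge line, which runs along the recycler's y: (-6.6, -75, 137.3) mm in the recycler's frame, same axes
- guard_grip (a point): point on the axis of the guard's black grip rod (12 mm thick, parallel to the recycler's y), which sticks 64 mm out past the plate's right (-y) side near the free edge. 34 mm from the rod's tip, 30 mm from the plate, 92 mm from the hinge line. Moves with the guard. Shut: z is the panel's normal, x points up the slope.
- dial (a joint): dial on the panel under the guard, rad: grows clockwise seen from above; free from 0 to 2.4, stays where it is left (friction about 0.04 N m). At 0 its red pointer points up the slope to a grey dot, at 1.2 at the green dot, at 2.2 at another grey dot. Starts between 0 and 0.35.
- dial_grip (a point): middle of the dial's grey bar grip (58 long x 14 wide mm, from 8 to 38 mm above the panel), on the dial's axis, 30 mm above the panel. z is the dial's axis (the panel's normal), x runs along the bar towards the pointer end. Below the bar is a round black skirt, 60 mm across and 8 mm high.
- lemon: spoiled yellow lemon, 71 (x) x 53 (y) x 51 (z) mm, 0.085 kg, lying on the chopping board beside the tomato (either side). Origin: centre of its underside as it lies at the start; x is its long axis
- lemon_mid (a point): middle of the lemon, 25.5 mm above its origin
- tomato: red tomato, 75 x 75 x 79 mm, standing on the board, to be left alone. Origin: centre of its underside
- board: wooden chopping board, 230 (x) x 340 (y) x 22 mm, lying flat, fixed. Origin: centre of its underside

How it is judged:
On the way, in this order (a step that is already met when the one before it is completed fails the run):
1. the lemon is let go inside the hopper (x of lemon_mid in the frame of hopper_mouth between -0.07 and 0.07 m and y of lemon_mid in the frame of hopper_mouth between -0.07 and 0.07 m and z of lemon_mid in the frame of hopper_mouth below -0.04 m and contact force between lemon and the fingers below 0.1 N), for 0.2 s.
2. the guard is swung open past upright (value of joint guard above 2.2 rad), for 0.2 s.
3. the dial is turned to the green dot (value of joint guard above 2.2 rad and value of joint dial between 1.02 and 1.38 rad), for 0.3 s.
At the end, for the whole second after the job is handed in: The lemon lies at rest in the hopper, its middle at least 40 mm below the rim; the guard stands open by itself (over 2.2 rad); the dial rests within 0.18 rad (10 degrees) of the green dot (1.2 rad) (all of step 1 and all of step 3 and linear speed of lemon below 0.03 m/s and velocity of joint dial between -0.05 and 0.05 rad/s); the robot touches nothing.
It fails at once if the tomato is shifted more than 40 mm (distance of tomato from where it was at the start of the episode above 0.04 m).
It also fails if it takes over 62 s, if anything falls off the work surface, if the arm or the gripper's body presses on something with over 40 N, if the wrist force passes 120 N, or if a joint passes its speed limit or range.

## Working session

There is one attempt and no reset: what is moved stays moved. The work goes in short steps, Python scripts to look and compute and a tool call to move; the robot and the scene stay as the last step left them, time stands still between calls to the robot, and variables do not carry over. Pictures are saved under pics/ and viewed, at most 13 in all, crops included, and the job is handed in when it is done.

Besides the shell and the picture viewer there is one more tool, called after ">>>" as a command line: name --argument value ..., lists and objects as JSON in quotes. apply_moves: Moves the arm, as the interface text tells. Shifts and turns lie within -1 to 1; 1 stands for 250 mm of shift or 30 degrees of turn. Its arguments: {"type":"object","properties":{"steps":{"type":"array"},"jaw":{"type":"number"},"newtons":{"type":"number"}},"required":["steps"]}

```bash
mkdir -p pics; python3 - <<'E'
from station import *
import cv2
s=get_state();print(s)
for n in("scene","side"):
    print(n,camera_model(n)); cv2.imwrite(f"pics/{n}0.png",grab_frame(n))
try: print(hold_point_z)
except Exception as e: print(e)
E
```

```text
{'t': 0.0, 'q': array([-8.83928657e-01,  3.59389830e-01,  1.10430899e-02, -3.57379498e-04,
       -1.22408268e+00, -2.88114662e-01]), 'qd': array([-8.76250881e-04,  1.80658069e-03, -6.03024010e-04, -5.46806746e-05,
       -2.25358274e-04, -1.51364947e-03]), 'joint_efforts': array([ 7.97143207e-05, -5.82714200e+01,  2.93051541e+01,  6.99694142e+00,
        6.72103168e-03, -1.69092427e-04]), 'eef_pos': array([ 0.26187538, -0.62159448,  0.22561261]), 'ee_rot': array([ 3.13993141e+00, -1.41971681e-04, -2.74296124e+00]), 'force': array([ 0.22804654,  0.53353905, -0.24926258]), 'moment': array([0.02366763, 0.00033032, 0.06351807]), 'gripper_force': 0.0, 'width': 0.08729037244970597}
scene {'fx': 457.86945019692746, 'fy': 457.86945019692746, 'cx': 275.395790629965, 'cy': 217.1613644987865, 'xyz': array([-0.34347992, -0.76099268,  0.77255386]), 'rotation': array([-2.09825051e+00, -1.01551556e-04, -8.97205359e-01])}
side {'fx': 471.7126656998514, 'fy': 471.7126656998514, 'cx': 273.60906569498945, 'cy': 211.9955262561581, 'xyz': array([-0.08659632,  0.93003009,  0.80813651]), 'rotation': array([-2.10987554,  0.01956207, -2.5492775 ])}
0.0188
```

View pics/scene0.png

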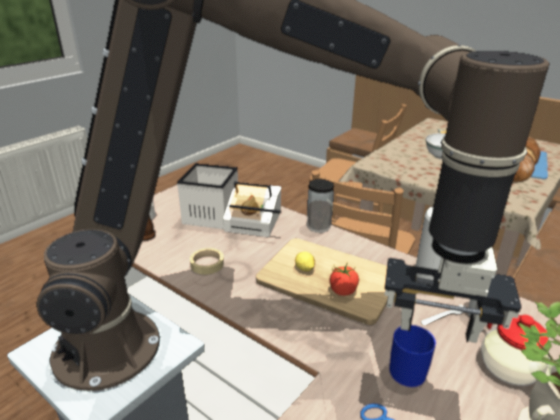

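View pics/side0.png

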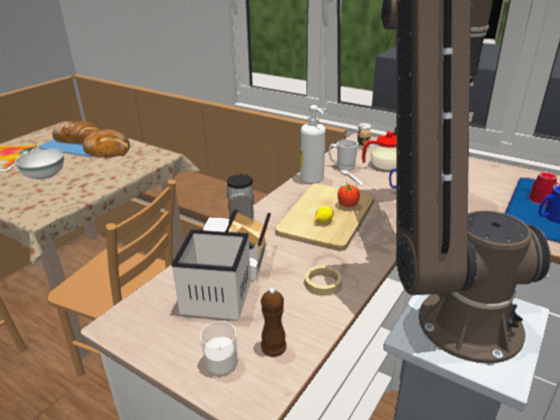

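The scene picture shows the recycler at about (225,200), the lemon at (305,261) and the tomato at (344,280). In the side picture they are at about (220,270), (324,214) and (348,196). I'll zoom in to get corner pixels.

```bash
cat > h.py <<'E'
import numpy as np,cv2
from scipy.spatial.transform import Rotation as R
from scipy.optimize import least_squares
from station import *
def Rm(e): return R.from_euler('xyz',e).as_matrix()
def proj(c,P):
    p=(np.atleast_2d(P)-c['xyz'])@Rm(c['rotation']); return np.c_[c['fx']*p[:,0]/p[:,2]+c['cx'],c['fy']*p[:,1]/p[:,2]+c['cy']]
def onplane(c,uv,z):
    d=Rm(c['rotation'])@[(uv[0]-c['cx'])/c['fx'],(uv[1]-c['cy'])/c['fy'],1]
    return c['xyz']+d*(z-c['xyz'][2])/d[2]
E
python3 - <<'E'
import cv2,numpy as np
a=cv2.imread('pics/scene0.png');b=cv2.imread('pics/side0.png')
f=lambda i,x,y,w,h:cv2.resize(i[y:y+h,x:x+w],(w*4,h*4),interpolation=cv2.INTER_CUBIC)
A=f(a,170,150,120,100);B=f(b,160,200,120,130)
C=np.zeros((520,960,3),np.uint8);C[:400,:480]=A;C[:520,480:]=B
cv2.imwrite('pics/z0.png',cv2.resize(C,(800,433),interpolation=cv2.INTER_AREA))
E
```

```text
(no output)
```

View pics/z0.png

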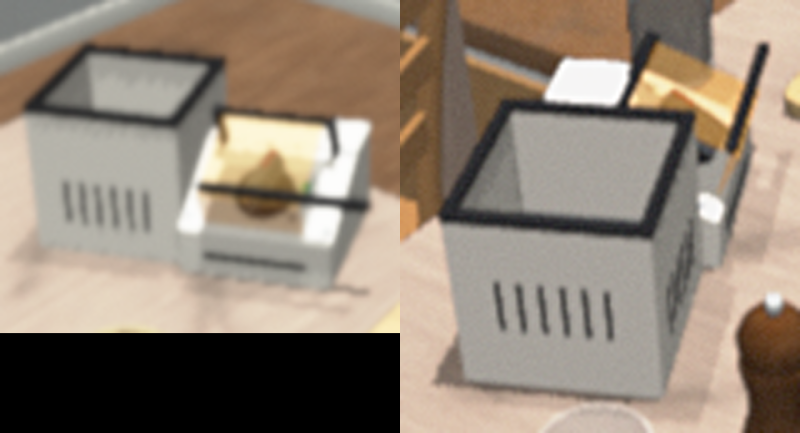

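```bash
cat > fit.py <<'E'
from h import *
cs,cd=camera_model('scene'),camera_model('side')
S=lambda x,y:(170+x/3.3333,150+y/3.3333)
D=lambda x,y:(160+(x-400)/3.3333,200+y/3.3333)
obs=[(cs,S(30,107),'r',(-1,1)),(cs,S(182,124),'r',(-1,-1)),(cs,S(224,60),'r',(1,-1)),(cs,S(86,46),'r',(1,1)),
(cs,S(45,245),'p',(-70,150,0)),(cs,S(335,285),'p',(-85,-150,0)),
(cd,D(442,215),'r',(1,1)),(cd,D(655,233),'r',(-1,1)),(cd,D(693,115),'r',(-1,-1)),(cd,D(508,103),'r',(1,-1)),
(cd,D(465,378),'p',(80,150,0)),(cd,D(662,393),'p',(-70,150,0))]
def loc(k,v,h): return np.array([.005+v[0]*h,.075+v[1]*h,.155]) if k=='r' else np.array(v)/1000
def W(p,L):
    c,s=np.cos(p[2]),np.sin(p[2]); return np.array([[c,-s,0],[s,c,0],[0,0,1]])@L+[p[0],p[1],0]
def f(p): return np.concatenate([proj(c,W(p,loc(k,v,p[3])))[0]-u for c,u,k,v in obs])
if __name__=='__main__':
    r=least_squares(f,[.5,.3,0,.077],loss='soft_l1');p=r.x;print(p);print(f(p).reshape(-1,2).round(1))
    for off in(-.006,0,.006):
        g=W(p,np.array([-.0066-.092*.906-off*.423,-.189,.1373-.092*.423+off*.906])); q=proj(cs,g)[0];print('rodtip zoom',(q-[170,150])*3.333)
    for a,b,z in(((305,261),(324,214),.048),((344,281),(348,196),.062)):
        print(onplane(cs,a,z),onplane(cd,b,z))
    a,b=cv2.imread('pics/scene0.png'),cv2.imread('pics/side0.png')
    for c,i in((cs,a),(cd,b)):
        h=cv2.cvtColor(i,cv2.COLOR_BGR2HSV)
        m=cv2.inRange(h,(24,170,120),(34,255,255)); n,l,st,ce=cv2.connectedComponentsWithStats(m)
        k=1+np.argmax(st[1:,4]);x,y,w,hh,_=st[k];print(st[k],ce[k],onplane(c,(x+w/2-.5,y+hh/2-.5),.0475))
        m=(l==k).astype(np.uint8);print(cv2.fitEllipse(max(cv2.findContours(m,0,1)[0],key=len)))
E
python3 fit.py
python3 - <<'E'
import cv2,numpy as np
a=cv2.imread('pics/scene0.png');b=cv2.imread('pics/side0.png')
f=lambda i,x,y:cv2.resize(i[y:y+60,x:x+80],(400,300),interpolation=cv2.INTER_CUBIC)
cv2.imwrite('pics/z1.png',np.hstack([f(a,285,240),f(b,300,170)]))
E
```

```text
[0.59878007 0.17398714 0.45546987 0.07407004]
[[-1.4 -1.3]
 [-1.4 -1.9]
 [-0.1 -2. ]
 [-0.8 -1.7]
 [-1.2  0.2]
 [ 0.1  1.3]
 [ 0.2 -2. ]
 [-0.7 -3. ]
 [-0.2 -3.3]
 [-1.3 -3.1]
 [ 0.9 -0.3]
 [ 1.3  0.1]]
rodtip zoom [376.33977353 208.88758454]
rodtip zoom [375.8172131 204.9867943]
rodtip zoom [375.29091444 201.0580991 ]
[ 0.49482071 -0.19429925  0.048     ] [ 0.49585666 -0.18921178  0.048     ]
[ 0.46984315 -0.33032564  0.062     ] [ 0.47368448 -0.30910265  0.062     ]Traceback (most recent call last):
  File "fit.py", line 23, in <module>
    k=1+np.argmax(st[1:,4]);x,y,w,hh,_=st[k];print(st[k],ce[k],onplane(c,(x+w/2-.5,y+hh/2-.5),.0475))
        ~~~~~~~~~^^^^^^^^^^
    return _wrapfunc(a, 'argmax', axis=axis, out=out, **kwds)
    return bound(*args, **kwds)
ValueError: attempt to get argmax of an empty sequence
```

View pics/z1.png

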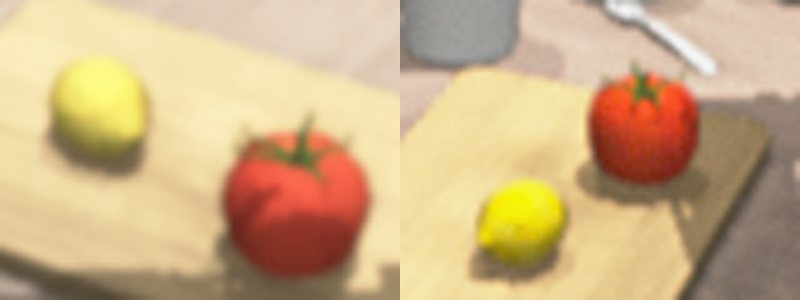

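The lemon's nipple is at about (313,267) in scene and (317,218) in side, with the centre at (304.5,261) and (325,214.4). I'll hover over it and look with the wrist camera.

>>> apply_moves --steps '[{"translation": [0.08, 0.14, 0.03], "rotation": [0, 0, 0]}, {"translation": [0.16, 0.28, 0.08], "rotation": [0, 0, 0]}, {"translation": [0.24, 0.43, 0.12], "rotation": [0, 0, 0]}, {"translation": [0.31, 0.57, 0.14], "rotation": [0, 0, 0]}, {"translation": [0.39, 0.71, 0.16], "rotation": [0, 0, 0]}, {"translation": [0.46, 0.86, 0.18], "rotation": [0, 0, 0]}, {"translation": [0.52, 0.96, 0.18], "rotation": [0, 0, 0]}, {"translation": [0.55, 1.0, 0.18], "rotation": [0, 0, 0]}, {"translation": [0.6, 1.0, 0.18], "rotation": [0, 0, 0]}, {"translation": [0.64, 1.0, 0.18], "rotation": [0, 0, 0]}]' --jaw -1

```text
t: 0.93
eef_pos: [0.4231, -0.3718, 0.2717]
ee_rot: [-3.141, 0.0, -2.741]
force: [1.3, 0.3, -0.1]
width: 0.0873
gripper_force: 0.0
```

```bash
python3 - <<'E'
from h import *
s=get_state();print(s['eef_pos'],s['ee_rot'],s['t']);c=camera_model('wrist');print(c);print(proj(c,[[.495,-.192,.0475],[.47,-.32,.06]]))
cs,cd=camera_model('scene'),camera_model('side')
for z in(.04,.0475): print(onplane(cs,(313,267),z)-onplane(cs,(304.5,261),z),onplane(cd,(317,218),z)-onplane(cd,(325,214.4),z))
E
```

```text
[ 0.42310665 -0.37184547  0.27173637] [-3.14118725e+00  2.61990007e-04 -2.74146617e+00] 0.9333
{'fx': 293.2670216542505, 'fy': 293.2670216542505, 'cx': 277.967155099103, 'cy': 213.70641134985115, 'xyz': array([ 0.34452238, -0.40452751,  0.42974203]), 'rotation': array([ 2.82536271e+00, -1.14274125e-03,  1.97071535e+00])}
[[370.73081534 275.75135292]
 [299.04755551 232.9783736 ]]
[-0.00816652 -0.03371772  0.        ] [0.01059439 0.03203827 0.        ]
[-0.00808291 -0.03337251  0.        ] [0.01049094 0.03172546 0.        ]
```

```bash
python3 - <<'E'
from h import *
c=camera_model('wrist');i=grab_frame('wrist');cv2.imwrite('pics/w1.png',i)
h=cv2.cvtColor(i,cv2.COLOR_BGR2HSV)
for S in (150,180):
  m=cv2.inRange(h,(24,S,100),(36,255,255)); n,l,st,ce=cv2.connectedComponentsWithStats(m)
  for k in range(1,n):
    if st[k,4]>150:
        cn=max(cv2.findContours((l==k).astype(np.uint8),0,1)[0],key=len);e=cv2.fitEllipse(cn);print(S,st[k],e,onplane(c,e[0],.0475))
E
```

```text
(no output)
```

View pics/w1.png

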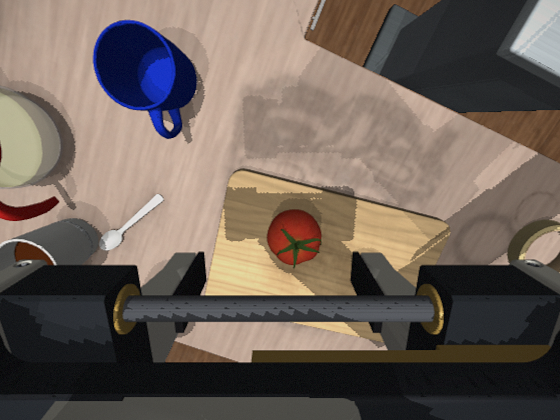

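The picture shows the tomato at (295,240), as predicted, with the lemon hidden behind the gripper. Both fixed cameras agree on the lemon within 3 mm at (0.495,-0.191), with its long axis at about 74.5°. I'll go there.

>>> apply_moves --steps '[{"translation": [0.04, 0.12, 0], "rotation": [0, 0, 0.2]}, {"translation": [0.08, 0.24, 0], "rotation": [0, 0, 0.4]}, {"translation": [0.13, 0.36, 0], "rotation": [0, 0, 0.6]}, {"translation": [0.18, 0.48, 0], "rotation": [0, 0, 0.8]}, {"translation": [0.22, 0.6, -0.05], "rotation": [0, 0, 1.0]}, {"translation": [0.26, 0.7, -0.1], "rotation": [0, 0, 1.0]}, {"translation": [0.284, 0.72, -0.2], "rotation": [0, 0, 1.0]}, {"translation": [0.284, 0.724, -0.3], "rotation": [0, 0, 1.0]}, {"translation": [0.284, 0.724, -0.4], "rotation": [0, 0, 1.0]}, {"translation": [0.284, 0.724, -0.4], "rotation": [0, 0, 1.0]}]'

```text
t: 1.82
eef_pos: [0.4903, -0.1913, 0.1662]
ee_rot: [3.134, -0.004, -2.221]
force: [-1.1, 0.1, -0.3]
width: 0.0875
gripper_force: 0.0
```

>>> apply_moves --steps '[{"translation": [0, 0, 0], "rotation": [0, 0, 0.2]}, {"translation": [0, 0, 0], "rotation": [0, 0, 0.4]}, {"translation": [0, 0, 0], "rotation": [0, 0, 0.6]}, {"translation": [0, 0, 0], "rotation": [0, 0, 0.7]}, {"translation": [0, 0, -0.1], "rotation": [0, 0, 0.7]}, {"translation": [0, 0, -0.2], "rotation": [0, 0, 0.7]}, {"translation": [0, 0, -0.3], "rotation": [0, 0, 0.7]}, {"translation": [0, 0, -0.4], "rotation": [0, 0, 0.7]}, {"translation": [0, 0, -0.4], "rotation": [0, 0, 0.7]}, {"translation": [0, 0, -0.4], "rotation": [0, 0, 0.7]}]'

```text
t: 2.65
eef_pos: [0.493, -0.192, 0.0715]
ee_rot: [3.139, -0.001, -1.854]
force: [-0.2, -0.4, 0.4]
width: 0.0876
gripper_force: 0.0
```

Down 41 mm more, then close gently.

>>> apply_moves --steps '[{"translation": [0.004, 0, -0.06], "rotation": [0, 0, 0]}, {"translation": [0.004, 0, -0.12], "rotation": [0, 0, 0]}, {"translation": [0.004, 0, -0.15], "rotation": [0, 0, 0]}, {"translation": [0.004, 0, -0.164], "rotation": [0, 0, 0]}, {"translation": [0.004, 0, -0.164], "rotation": [0, 0, 0]}, {"translation": [0.004, 0, -0.164], "rotation": [0, 0, 0]}, {"translation": [0.004, 0, -0.164], "rotation": [0, 0, 0]}, {"translation": [0.004, 0, -0.164], "rotation": [0, 0, 0]}, {"translation": [0.004, 0, -0.164], "rotation": [0, 0, 0]}, {"translation": [0.004, 0, -0.164], "rotation": [0, 0, 0]}]'

```text
t: 3.48
eef_pos: [0.4943, -0.191, 0.031]
ee_rot: [-3.141, 0.0, -1.853]
force: [-0.0, 0.2, 1.3]
width: 0.0875
gripper_force: 0.0
```

>>> apply_moves --steps '[{"translation": [0, 0, 0], "rotation": [0, 0, 0]}, {"translation": [0, 0, 0], "rotation": [0, 0, 0]}, {"translation": [0, 0, 0], "rotation": [0, 0, 0]}, {"translation": [0, 0, 0], "rotation": [0, 0, 0]}, {"translation": [0, 0, 0], "rotation": [0, 0, 0]}, {"translation": [0, 0, 0], "rotation": [0, 0, 0]}, {"translation": [0, 0, 0], "rotation": [0, 0, 0]}, {"translation": [0, 0, 0], "rotation": [0, 0, 0]}, {"translation": [0, 0, 0], "rotation": [0, 0, 0]}, {"translation": [0, 0, 0], "rotation": [0, 0, 0]}]' --jaw 1 --newtons 12

```text
t: 4.32
eef_pos: [0.4942, -0.191, 0.0306]
ee_rot: [-3.141, 0.0, -1.853]
force: [-0.6, -0.2, -0.4]
width: 0.0509
gripper_force: 12.0
```

>>> apply_moves --steps '[{"translation": [0, 0, 0.1], "rotation": [0, 0, 0]}, {"translation": [0, 0, 0.22], "rotation": [0, 0, 0]}, {"translation": [0, 0, 0.36], "rotation": [0, 0, 0]}, {"translation": [0, 0.04, 0.5], "rotation": [0, 0, 0.1]}, {"translation": [0.02, 0.12, 0.64], "rotation": [0, 0, 0.25]}, {"translation": [0.04, 0.22, 0.76], "rotation": [0, 0, 0.4]}, {"translation": [0.06, 0.34, 0.86], "rotation": [0, 0, 0.55]}, {"translation": [0.08, 0.46, 0.9], "rotation": [0, 0, 0.7]}, {"translation": [0.1, 0.56, 0.92], "rotation": [0, 0, 0.7]}, {"translation": [0.1, 0.6, 0.92], "rotation": [0, 0, 0.7]}]'

```text
t: 5.15
eef_pos: [0.5201, -0.0385, 0.2621]
ee_rot: [-3.139, 0.001, -1.484]
force: [0.5, -1.5, -1.1]
width: 0.0505
gripper_force: 12.0
```

>>> apply_moves --steps '[{"translation": [0.02, 0.12, 0], "rotation": [0, 0, 0.15]}, {"translation": [0.05, 0.24, 0], "rotation": [0, 0, 0.3]}, {"translation": [0.08, 0.36, 0], "rotation": [0, 0, 0.45]}, {"translation": [0.11, 0.5, 0], "rotation": [0, 0, 0.6]}, {"translation": [0.14, 0.64, 0], "rotation": [0, 0, 0.7]}, {"translation": [0.17, 0.78, 0], "rotation": [0, 0, 0.7]}, {"translation": [0.2, 0.92, 0], "rotation": [0, 0, 0.7]}, {"translation": [0.2, 1.0, 0], "rotation": [0, 0, 0.7]}, {"translation": [0.2, 1.0, 0], "rotation": [0, 0, 0.7]}, {"translation": [0.2, 1.0, 0], "rotation": [0, 0, 0.7]}]'

```text
t: 5.98
eef_pos: [0.5685, 0.2096, 0.2592]
ee_rot: [3.139, -0.0, -1.118]
force: [0.2, -0.1, -1.3]
width: 0.0504
gripper_force: 12.0
```

```bash
python3 - <<'E'
from h import *
s=get_state();print(s['eef_pos'],s['ee_rot'],s['t'],s['width'],s['q']);c=camera_model('wrist');i=grab_frame('wrist');cv2.imwrite('pics/w2.png',i)
print(c)
E
```

```text
[0.56852472 0.20958783 0.25919412] [ 3.13911567e+00 -3.09152342e-04 -1.11832884e+00] 5.9833 0.050387159598181214 [ 6.75111896e-01  2.28448212e-01 -9.53167457e-02 -2.58655739e-04
 -1.24951549e+00 -2.22562806e-01]
{'fx': 293.2670216542505, 'fy': 293.2670216542505, 'cx': 277.967155099103, 'cy': 213.70641134985115, 'xyz': array([0.60568745, 0.13379598, 0.41724995]), 'rotation': array([ 2.82381402, -0.00285569, -2.68931891])}
```

View pics/w2.png

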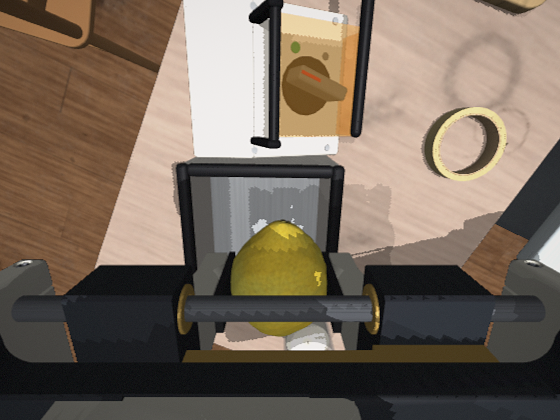

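The lemon is held at (279,275). The hopper's right rim corners are at (177,164) and (344,167), the dial is at about (306,85), the green dot at (296,47) and the grip rod at (362,60–135). Refitting the recycler with these.

```bash
python3 - <<'E'
from fit import *
import fit
cw={'fx':293.267,'fy':293.267,'cx':277.967,'cy':213.706,'xyz':np.array([0.60568745,0.13379598,0.41724995]),'rotation':np.array([2.82381402,-0.00285569,-2.68931891])}
n=len(obs)
obs+=[(cw,(177,164),'r',(1,-1)),(cw,(344,167),'r',(-1,-1))]
w=np.repeat([1]*n+[1.5,1.5],2)
r=least_squares(lambda p:f(p)*w,[.6,.17,.45,.077],loss='soft_l1');p=r.x;print(p);print(f(p).reshape(-1,2).round(1))
print('mouth',W(p,np.array([.005,.075,.155])))
G=lambda y,off=0:np.array([-.0066-.092*.906-off*.423,y,.1373-.092*.423+off*.906])
print('rod ends px',proj(cw,[W(p,G(-.025)),W(p,G(-.155)),W(p,G(-.025,.006))]))
print('hinge px',proj(cw,[W(p,np.array([-.0066,y,.1373])) for y in(-.025,-.125)]))
print('panel mid +30',proj(cw,W(p,np.array([-.0325-.03*.423,-.075,.0745+.03*.906]))))
print('base corner',proj(cw,W(p,np.array([.08,0,.1]))),proj(cw,W(p,np.array([.02,0,.099]))))
E
```

```text
[0.59681476 0.17420297 0.43816744 0.07435918]
[[-2.1 -1.5]
 [-2.3 -1.6]
 [-0.  -1.8]
 [-0.7 -1.8]
 [-1.7 -0. ]
 [-1.   2. ]
 [-0.3 -2. ]
 [-1.2 -2.4]
 [ 0.5 -2.8]
 [-0.7 -3.2]
 [ 0.6 -0.5]
 [ 0.8  0.8]
 [ 0.2  0.2]
 [-0.2 -0.5]]
mouth [0.56952136 0.24423917 0.155     ]
rod ends px [[353.79440136 133.7602    ]
 [367.30834857 -13.66259919]
 [357.55183205 134.07705263]]
hinge px [[274.14808834 134.71111056]
 [275.37736652   8.08398189]]
panel mid +30 [[314.13259255  80.80551785]]
base corner [[193.19301486 155.76076349]] [[249.4667579  156.42246078]]
```

>>> apply_moves --steps '[{"translation": [0, 0.07, 0], "rotation": [0, 0, 0]}, {"translation": [0.004, 0.138, -0.05], "rotation": [0, 0, 0]}, {"translation": [0.004, 0.138, -0.15], "rotation": [0, 0, 0]}, {"translation": [0.004, 0.138, -0.25], "rotation": [0, 0, 0]}, {"translation": [0.004, 0.138, -0.35], "rotation": [0, 0, 0]}, {"translation": [0.004, 0.138, -0.42], "rotation": [0, 0, 0]}, {"translation": [0.004, 0.138, -0.47], "rotation": [0, 0, 0]}, {"translation": [0.004, 0.138, -0.47], "rotation": [0, 0, 0]}, {"translation": [0.004, 0.138, -0.47], "rotation": [0, 0, 0]}, {"translation": [0.004, 0.138, -0.47], "rotation": [0, 0, 0]}]'

```text
t: 6.87
eef_pos: [0.5706, 0.2437, 0.1436]
ee_rot: [-3.141, -0.0, -1.12]
force: [-0.2, 0.8, -0.3]
width: 0.0506
gripper_force: 12.0
```

>>> apply_moves --steps '[{"translation": [0, 0, 0], "rotation": [0, 0, 0]}, {"translation": [0, 0, 0], "rotation": [0, 0, 0]}, {"translation": [0, 0, 0], "rotation": [0, 0, 0]}, {"translation": [0, 0, 0], "rotation": [0, 0, 0]}, {"translation": [0, 0, 0], "rotation": [0, 0, 0]}, {"translation": [0, 0, 0], "rotation": [0, 0, 0]}, {"translation": [0, 0, 0], "rotation": [0, 0, 0]}, {"translation": [0, 0, 0], "rotation": [0, 0, 0]}, {"translation": [0, 0, 0], "rotation": [0, 0, 0]}, {"translation": [0, 0, 0], "rotation": [0, 0, 0]}]' --jaw -0.64

```text
t: 7.7
eef_pos: [0.5701, 0.2435, 0.143]
ee_rot: [3.142, 0.0, -1.12]
force: [0.1, 0.9, 0.8]
width: 0.0713
gripper_force: 0.0
```

>>> apply_moves --steps '[{"translation": [0, 0, 0.12], "rotation": [0, 0, 0]}, {"translation": [0, 0, 0.26], "rotation": [0, 0, 0]}, {"translation": [0, 0, 0.4], "rotation": [0, 0, 0]}, {"translation": [0, -0.06, 0.52], "rotation": [0, 0, 0]}, {"translation": [0.02, -0.18, 0.6], "rotation": [0, 0, 0]}, {"translation": [0.04, -0.3, 0.63], "rotation": [0, 0, 0]}, {"translation": [0.06, -0.42, 0.63], "rotation": [0, 0, 0]}, {"translation": [0.06, -0.5, 0.63], "rotation": [0, 0, 0]}, {"translation": [0.06, -0.5, 0.63], "rotation": [0, 0, 0]}, {"translation": [0.06, -0.5, 0.63], "rotation": [0, 0, 0]}]'

```text
t: 8.53
eef_pos: [0.5851, 0.1173, 0.3008]
ee_rot: [-3.141, 0.0, -1.122]
force: [1.3, 0.2, 0.6]
width: 0.0717
gripper_force: 0.0
```

```bash
python3 - <<'E'
from h import *
import json
s=get_state();print(s['eef_pos'],s['ee_rot'],s['t']);c=camera_model('wrist');i=grab_frame('wrist');cv2.imwrite('pics/w3.png',i)
j=cv2.resize(grab_frame('side')[200:330,160:280],(388,420),interpolation=cv2.INTER_CUBIC)
k=cv2.resize(i,(400,300)); 
C=np.zeros((420,800,3),np.uint8);C[:,:388]=j;C[:300,400:]=i[:300,80:480];cv2.imwrite('pics/c3.png',C)
json.dump({k:(v.tolist() if hasattr(v,'tolist') else v) for k,v in c.items()},open('w3.json','w'))
from fit import W
p=[.59681,.1742,.43817]
for off in(0,.006):
  G=lambda y:W(p,np.array([-.0066-.092*.906-off*.423,y,.1373-.092*.423+off*.906]))
  print(proj(c,[G(-.025),G(-.125),G(-.155),G(-.189)]).round(1))
print('hinge',proj(c,[W(p,np.array([-.0066,y,.1373])) for y in(-.025,-.125)]).round(1))
E
```

```text
[0.58509029 0.11733543 0.30078161] [-3.14126254e+00  5.02061302e-05 -1.12159223e+00] 8.5333
[[320.8 204.7]
 [325.6 123. ]
 [327.2  95.6]
 [329.1  62.5]]
[[323.4 206. ]
 [328.5 123.2]
 [330.2  95.3]
 [332.3  61.6]]
hinge [[253.3 213.6]
 [251.8 122.9]]
```

View pics/c3.png

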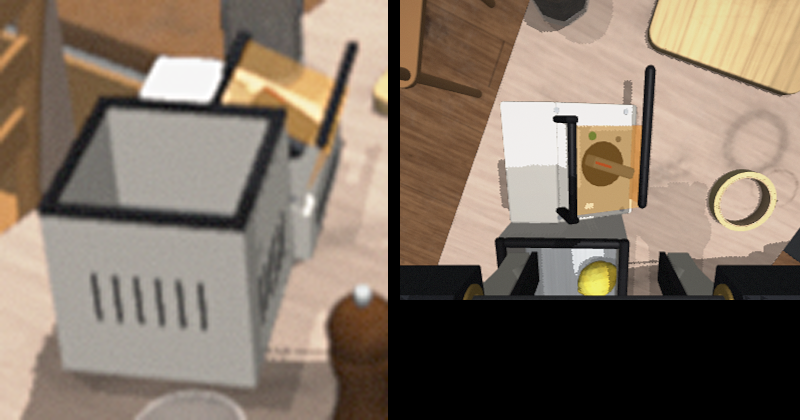

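The lemon is in the hopper at (598,278 of the crop). The rod runs from (323,207) to (330,67) in wrist pixels, within about 3 mm of the model. Next I'll work out the rod-grasp approach and the arc.

```bash
cat > arc.py <<'E'
from fit import *
p=[.59681,.1742,.43817]
def rod(th,y=-.168,off=.004):
    r=np.hypot(.092,off); a=np.radians(205)-np.arctan2(off,.092)-th
    return W(p,np.array([-.0066+r*np.cos(a),y,.1373+r*np.sin(a)]))
def tcp(th): return rod(th)-[0,0,.0188]
E
python3 - <<'E'
from arc import *
s=get_state()
t0=tcp(0);print('target0',t0,(t0-s['eef_pos'])*4,'roll',s['ee_rot'])
for th in np.r_[0:1.21:.15]: print(th.round(2),((tcp(th)-tcp(0))*4).round(3).tolist())
for th in np.r_[1.2:2.41:.15]: print(th.round(2),((tcp(th)-tcp(1.2))*4).round(3).tolist())
E
```

```text
target0 [ 0.58507894 -0.01682334  0.08324435] [-9.38100706e-05 -5.42100655e-01 -8.69023059e-01] roll [-3.14154450e+00  1.05584004e-04 -1.11978132e+00]
0.0 [0.0, 0.0, 0.0]
0.15 [-0.016, -0.007, 0.052]
0.3 [-0.024, -0.011, 0.107]
0.45 [-0.025, -0.012, 0.162]
0.6 [-0.018, -0.009, 0.217]
0.75 [-0.004, -0.002, 0.27]
0.9 [0.017, 0.008, 0.32]
1.05 [0.044, 0.021, 0.366]
1.2 [0.077, 0.036, 0.407]
1.2 [0.0, 0.0, 0.0]
1.35 [0.039, 0.018, 0.035]
1.5 [0.082, 0.038, 0.063]
1.65 [0.128, 0.06, 0.084]
1.8 [0.176, 0.083, 0.097]
1.95 [0.226, 0.106, 0.102]
2.1 [0.276, 0.129, 0.099]
2.25 [0.325, 0.152, 0.087]
2.4 [0.372, 0.174, 0.068]
```

>>> apply_moves --steps '[{"translation": [0, -0.12, 0], "rotation": [0, 0, 0]}, {"translation": [0, -0.26, 0], "rotation": [0, 0, 0]}, {"translation": [0, -0.4, 0], "rotation": [0, 0, 0]}, {"translation": [0, -0.5, 0], "rotation": [0, 0, 0]}, {"translation": [0, -0.542, -0.06], "rotation": [0, 0, 0]}, {"translation": [0, -0.542, -0.18], "rotation": [0, 0, 0]}, {"translation": [0, -0.542, -0.3], "rotation": [0, 0, 0]}, {"translation": [0, -0.542, -0.4], "rotation": [0, 0, 0]}, {"translation": [0, -0.542, -0.48], "rotation": [0, 0, 0]}, {"translation": [0, -0.542, -0.5], "rotation": [0, 0, 0]}]' --jaw -1

```text
t: 9.47
eef_pos: [0.5832, -0.0164, 0.1717]
ee_rot: [3.136, 0.002, -1.119]
force: [0.1, 0.2, -0.9]
width: 0.0874
gripper_force: 0.0
```

>>> apply_moves --steps '[{"translation": [0, 0, -0.05], "rotation": [0, 0, 0]}, {"translation": [0, 0, -0.1], "rotation": [0, 0, 0]}, {"translation": [0, 0, -0.15], "rotation": [0, 0, 0]}, {"translation": [0, 0, -0.2], "rotation": [0, 0, 0]}, {"translation": [0, 0, -0.25], "rotation": [0, 0, 0]}, {"translation": [0, 0, -0.3], "rotation": [0, 0, 0]}, {"translation": [0, 0, -0.34], "rotation": [0, 0, 0]}, {"translation": [0, 0, -0.37], "rotation": [0, 0, 0]}, {"translation": [0, 0, -0.37], "rotation": [0, 0, 0]}, {"translation": [0, 0, -0.37], "rotation": [0, 0, 0]}]'

```text
t: 10.3
eef_pos: [0.5853, -0.0168, 0.0832]
ee_rot: [3.141, -0.0, -1.119]
force: [-0.1, -0.4, -0.3]
width: 0.0877
gripper_force: 0.0
```

>>> apply_moves --steps '[{"translation": [0, 0, 0], "rotation": [0, 0, 0]}, {"translation": [0, 0, 0], "rotation": [0, 0, 0]}, {"translation": [0, 0, 0], "rotation": [0, 0, 0]}, {"translation": [0, 0, 0], "rotation": [0, 0, 0]}, {"translation": [0, 0, 0], "rotation": [0, 0, 0]}, {"translation": [0, 0, 0], "rotation": [0, 0, 0]}, {"translation": [0, 0, 0], "rotation": [0, 0, 0]}, {"translation": [0, 0, 0], "rotation": [0, 0, 0]}, {"translation": [0, 0, 0], "rotation": [0, 0, 0]}, {"translation": [0, 0, 0], "rotation": [0, 0, 0]}]' --jaw 1 --newtons 6

```text
t: 11.13
eef_pos: [0.5851, -0.017, 0.083]
ee_rot: [3.142, -0.0, -1.12]
force: [-0.5, -0.4, -0.0]
width: 0.0264
gripper_force: 0.0
```

>>> apply_moves --steps '[{"translation": [0, 0, 0], "rotation": [0, 0, 0]}, {"translation": [0, 0, 0], "rotation": [0, 0, 0]}, {"translation": [0, 0, 0], "rotation": [0, 0, 0]}, {"translation": [0, 0, 0], "rotation": [0, 0, 0]}, {"translation": [0, 0, 0], "rotation": [0, 0, 0]}, {"translation": [0, 0, 0], "rotation": [0, 0, 0]}, {"translation": [0, 0, 0], "rotation": [0, 0, 0]}, {"translation": [0, 0, 0], "rotation": [0, 0, 0]}, {"translation": [0, 0, 0], "rotation": [0, 0, 0]}, {"translation": [0, 0, 0], "rotation": [0, 0, 0]}]'

```text
t: 11.97
eef_pos: [0.586, -0.0166, 0.0835]
ee_rot: [-3.14, -0.0, -1.119]
force: [4.2, 3.7, 1.8]
width: 0.0118
gripper_force: 6.0
```

>>> apply_moves --steps '[{"translation": [-0.011, -0.005, 0.052], "rotation": [0, 0, 0]}, {"translation": [-0.019, -0.009, 0.107], "rotation": [0, 0, 0]}, {"translation": [-0.02, -0.01, 0.162], "rotation": [0, 0, 0]}, {"translation": [-0.013, -0.007, 0.217], "rotation": [0, 0, 0]}, {"translation": [0.001, 0, 0.27], "rotation": [0, 0, 0]}, {"translation": [0.022, 0.01, 0.32], "rotation": [0, 0, 0]}, {"translation": [0.049, 0.023, 0.366], "rotation": [0, 0, 0]}, {"translation": [0.082, 0.038, 0.407], "rotation": [0, 0, 0]}, {"translation": [0.082, 0.038, 0.407], "rotation": [0, 0, 0]}, {"translation": [0.082, 0.038, 0.407], "rotation": [0, 0, 0]}]'

```text
t: 12.8
eef_pos: [0.6052, -0.0073, 0.1841]
ee_rot: [3.14, 0.001, -1.12]
force: [2.8, 1.3, -4.3]
width: 0.0116
gripper_force: 6.0
```

>>> apply_moves --steps '[{"translation": [0.039, 0.018, 0.035], "rotation": [0, 0, 0]}, {"translation": [0.082, 0.038, 0.063], "rotation": [0, 0, 0]}, {"translation": [0.128, 0.06, 0.082], "rotation": [0, 0, 0]}, {"translation": [0.176, 0.083, 0.093], "rotation": [0, 0, 0]}, {"translation": [0.226, 0.106, 0.097], "rotation": [0, 0, 0]}, {"translation": [0.276, 0.129, 0.094], "rotation": [0, 0, 0]}, {"translation": [0.325, 0.152, 0.084], "rotation": [0, 0, 0]}, {"translation": [0.355, 0.166, 0.074], "rotation": [0, 0, 0]}, {"translation": [0.355, 0.166, 0.074], "rotation": [0, 0, 0]}, {"translation": [0.355, 0.166, 0.074], "rotation": [0, 0, 0]}]'

```text
t: 13.63
eef_pos: [0.6936, 0.0335, 0.2023]
ee_rot: [3.139, 0.0, -1.12]
force: [0.3, -1.5, -1.3]
width: 0.0117
gripper_force: 6.0
```

>>> apply_moves --steps '[{"translation": [0, 0, 0], "rotation": [0, 0, 0]}, {"translation": [0, 0, 0], "rotation": [0, 0, 0]}, {"translation": [0, 0, 0], "rotation": [0, 0, 0]}, {"translation": [0, 0, 0], "rotation": [0, 0, 0]}, {"translation": [0, 0, 0], "rotation": [0, 0, 0]}, {"translation": [0, 0, 0], "rotation": [0, 0, 0]}, {"translation": [0, 0, 0], "rotation": [0, 0, 0]}, {"translation": [0, 0, 0], "rotation": [0, 0, 0]}, {"translation": [0, 0, 0.1], "rotation": [0, 0, 0]}, {"translation": [0, 0, 0.22], "rotation": [0, 0, 0]}]' --jaw -1

```text
t: 14.47
eef_pos: [0.6928, 0.0338, 0.256]
ee_rot: [3.136, 0.001, -1.12]
force: [0.7, 0.2, 0.6]
width: 0.0727
gripper_force: 0.0
```

>>> apply_moves --steps '[{"translation": [0, 0, 0.12], "rotation": [0, 0, 0]}, {"translation": [0, 0, 0.25], "rotation": [0, 0, 0]}, {"translation": [-0.1, 0.06, 0.35], "rotation": [0, 0, 0]}, {"translation": [-0.2, 0.14, 0.35], "rotation": [0, 0, 0]}, {"translation": [-0.3, 0.22, 0.3], "rotation": [0, 0, 0]}, {"translation": [-0.4, 0.3, 0.25], "rotation": [0, 0, 0]}, {"translation": [-0.436, 0.332, 0.2], "rotation": [0, 0, 0]}, {"translation": [-0.436, 0.332, 0.18], "rotation": [0, 0, 0]}, {"translation": [-0.436, 0.332, 0.18], "rotation": [0, 0, 0]}, {"translation": [-0.436, 0.332, 0.18], "rotation": [0, 0, 0]}]'

```text
t: 15.3
eef_pos: [0.5859, 0.1168, 0.3037]
ee_rot: [-3.141, -0.0, -1.119]
force: [0.8, -0.0, 0.6]
width: 0.0877
gripper_force: 0.0
```

```bash
python3 - <<'E'
from arc import *
s=get_state();print(s['eef_pos'],s['ee_rot'],s['t'],s['q']);c=camera_model('wrist');i=grab_frame('wrist');cv2.imwrite('pics/w4.png',i)
import pickle;pickle.dump(c,open('w4.pkl','wb'))
L=lambda x,y,z:proj(c,W(p,np.array([x,y,z])/1000))[0].round(1)
print('dialmid+30',L(-32.5-30*.423,-75,74.5+30*.906),'panel corners',L(-85,-150,50),L(-85,0,50),L(20,-150,99),L(20,0,99))
print('rod open',[proj(c,rod(t,-.155))[0].round(1) for t in(2.2,2.45)])
C=cv2.resize(i[60:260,180:430],(750,600),interpolation=cv2.INTER_CUBIC);cv2.imwrite('pics/c4.png',C)
E
```

```text
[0.58587033 0.11675506 0.30365269] [-3.14148082e+00 -4.79996753e-04 -1.11941649e+00] 15.3 [ 5.23884603e-01  1.91911631e-01 -4.26651899e-02  5.00554445e-04
 -1.33614277e+00 -7.26211067e-02]
dialmid+30 [287.  166.1] panel corners [317.4 103.3] [311.8 211.8] [231.9 100.1] [236.  222.3]
rod open [array([212.7,  83.2]), array([186.7,  83.9])]
```

View pics/c4.png

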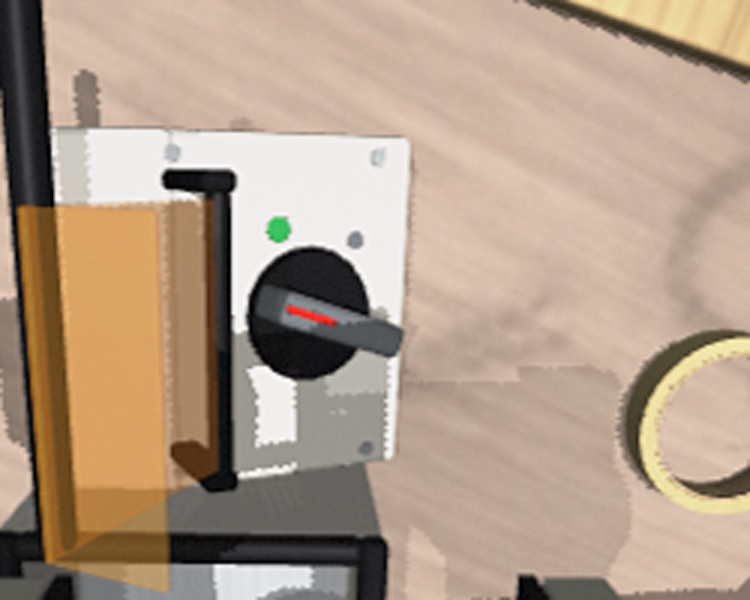

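The guard stands fully open, with its rod at wrist pixel x≈187, matching 2.45 rad. The dial skirt centre is at crop (308,313), the bar runs from (268,301) to (393,335), and the green dot is at (279,229). Fitting the dial pose from these.

```bash
python3 - <<'E'
from arc import *
import pickle;c=pickle.load(open('w4.pkl','rb'))
u=np.array([.9063,0,.4226]);v=np.array([0,-1,0]);n=np.array([-.4226,0,.9063])
px=lambda x,y:np.array([180+x/3,60+y/3])
def P(s,y,h,a=0,r=0): return W(p,np.array([-.085,y,.05])+u*s+n*h+r*(u*np.cos(a)+v*np.sin(a)))
ob=[px(308,313),px(262,300),px(403,336),px(290,309),px(336,323)]
def g(q):
    s,y,a=q
    sk=np.mean([proj(c,P(s,y,.008,t,.03))[0] for t in np.linspace(0,6.28,16,endpoint=False)],0)
    e1=proj(c,P(s,y,.038,a,.029))[0];e2=proj(c,P(s,y,.038,a,-.029))[0]
    r1=proj(c,P(s,y,.038,a,.018))[0]
    d=(e1-e2)/np.linalg.norm(e1-e2);nn=np.array([-d[1],d[0]])
    return np.r_[sk-ob[0],(e1-ob[1]),(e2-ob[2]),(ob[3]-e1)@nn,(ob[4]-e1)@nn]
r=least_squares(g,[.058,-.075,.2],loss='soft_l1');print(r.x,r.fun.round(1))
s,y,a=r.x
gd=px(279,229)
rr=least_squares(lambda q:proj(c,P(q[0],q[1],0))[0]-gd,[.07,-.1]).x; print('green local',rr,'angle',np.arctan2(-(rr[1]-y),rr[0]-s))
Rz=R.from_euler('z',p[2]).as_matrix(); B=Rz@np.c_[u,v,n]
print('dial grip world (h=.03)',P(s,y,.03),'axis',Rz@n,'bar dir',Rz@(u*np.cos(a)+v*np.sin(a)))
E
```

```text
[ 0.05337962 -0.07458625  0.27826015] [-0.5 -0.9  4.9  1.8 -1.6  0.3 -0.1 -0.7]
green local [ 0.06355917 -0.10871356] angle 1.2809166631936346
dial grip world (h=.03) [0.58381302 0.08574277 0.09974723] axis [-0.38267682 -0.17930202  0.9063    ] bar dir [0.90565722 0.12100308 0.40634461]
```

The dial axis is at panel s≈53 mm, y≈-75 mm, and its angle is about 0.2–0.28. Gripping the bar and turning would swing the wide gripper body into the hopper or the guard. Instead I'll turn the tool, with its axis along the panel normal and the camera downslope, and push the pointer end towards -y with one open pad.

>>> apply_moves --steps '[{"translation": [0, -0.03, 0], "rotation": [0, 0, -0.2]}, {"translation": [0, -0.06, 0], "rotation": [0, 0, -0.4]}, {"translation": [0, -0.1, 0], "rotation": [0, 0, -0.6]}, {"translation": [0, -0.13, 0], "rotation": [0, 0, -0.8]}, {"translation": [0, -0.16, 0], "rotation": [0, 0, -1]}, {"translation": [0, -0.2, 0], "rotation": [0, 0, -1]}, {"translation": [0, -0.25, 0], "rotation": [0, 0, -1]}, {"translation": [0, -0.25, 0], "rotation": [0, 0, -1]}, {"translation": [0, -0.25, 0], "rotation": [0, 0, -1]}, {"translation": [0, -0.25, 0], "rotation": [0, 0, -1]}]'

```text
t: 16.18
eef_pos: [0.5856, 0.0541, 0.3034]
ee_rot: [-3.141, 0.0, -1.642]
force: [-0.1, 0.1, -0.1]
width: 0.0874
gripper_force: 0.0
```

>>> apply_moves --steps '[{"translation": [0, 0, 0], "rotation": [0, 0, -0.2]}, {"translation": [0, 0, 0], "rotation": [0, 0, -0.4]}, {"translation": [0, 0, 0], "rotation": [0, 0, -0.6]}, {"translation": [0, 0, 0], "rotation": [0, 0, -0.8]}, {"translation": [0, 0, 0], "rotation": [0, 0, -1]}, {"translation": [0, 0, 0], "rotation": [0, 0, -1]}, {"translation": [0, 0, 0], "rotation": [0, 0, -1]}, {"translation": [0, 0, 0], "rotation": [0, 0, -1]}, {"translation": [0, 0, 0], "rotation": [0, 0, -1]}, {"translation": [0, 0, 0], "rotation": [0, 0, -1]}]'

```text
t: 17.02
eef_pos: [0.5853, 0.0545, 0.3033]
ee_rot: [3.142, 0.0, -2.165]
force: [-0.2, 0.6, -0.1]
width: 0.0876
gripper_force: 0.0
```

>>> apply_moves --steps '[{"translation": [0, 0, 0], "rotation": [0, 0, -0.2]}, {"translation": [0, 0, 0], "rotation": [0, 0, -0.4]}, {"translation": [0, 0, 0], "rotation": [0, 0, -0.6]}, {"translation": [0, 0, 0], "rotation": [0, 0, -0.8]}, {"translation": [0, 0, 0], "rotation": [0, 0, -1]}, {"translation": [0, 0, 0], "rotation": [0, 0, -1]}, {"translation": [0, 0, 0], "rotation": [0, 0, -1]}, {"translation": [0, 0, 0], "rotation": [0, 0, -1]}, {"translation": [0, 0, 0], "rotation": [0, 0, -1]}, {"translation": [0, 0, 0], "rotation": [0, 0, -1]}]'

```text
t: 17.85
eef_pos: [0.5853, 0.0545, 0.3033]
ee_rot: [3.142, -0.0, -2.689]
force: [0.2, -0.2, 0.3]
width: 0.0872
gripper_force: 0.0
```

```bash
cat > dial.py <<'E'
from arc import *
u=np.array([.9063,0,.4226]);v=np.array([0,-1,0]);n=np.array([-.4226,0,.9063])
Rz=R.from_euler('z',p[2]).as_matrix()
S0,Y0=.0534,-.0746
Rt=Rz@np.c_[-u,-v,-n]
def D(uu,vv,h): return W(p,np.array([-.085,Y0,.05])+u*(S0+uu)+v*vv+n*h)   # panel coords about dial axis
def go(uu,vv,h):
    s=get_state();Rn=Rm(s['ee_rot'])
    print('t',s['t'],'shift',((D(uu,vv,h)-s['eef_pos'])*4).round(3).tolist(),'turn',(R.from_matrix(Rt@Rn.T).as_rotvec()/np.radians(30)).round(3).tolist(),'q',s['q'].round(2),'F',s['force'].round(1))
def panel(P):
    l=Rz.T@(np.array(P)-[p[0],p[1],0])-[-.085,Y0,.05]; return np.r_[l@u-S0,l@v,l@n]
E
python3 - <<'E'
from dial import *
go(.0225,-.014+.0438,.1)
print('dirs u,v,n per 10mm',(Rz@np.c_[u,v,n]*.04).round(4).T)
E
```

```text
t 17.85 shift [0.011, 0.001, -0.522] turn [0.359, -0.752, -0.028] q [ 0.43  0.18 -0.06 -0.   -1.33 -1.54] F [ 0.2 -0.2  0.3]
dirs u,v,n per 10mm [[ 0.0328  0.0154  0.0169]
 [ 0.017  -0.0362  0.    ]
 [-0.0153 -0.0072  0.0363]]
```

>>> apply_moves --steps '[{"translation": [0, 0, 0], "rotation": [0.072, -0.15, -0.006]}, {"translation": [0, 0, 0], "rotation": [0.144, -0.3, -0.012]}, {"translation": [0, 0, -0.05], "rotation": [0.216, -0.45, -0.017]}, {"translation": [0.003, 0, -0.12], "rotation": [0.288, -0.6, -0.022]}, {"translation": [0.006, 0, -0.2], "rotation": [0.359, -0.752, -0.028]}, {"translation": [0.01, 0, -0.3], "rotation": [0.359, -0.752, -0.028]}, {"translation": [0.011, 0.001, -0.4], "rotation": [0.359, -0.752, -0.028]}, {"translation": [0.011, 0.001, -0.48], "rotation": [0.359, -0.752, -0.028]}, {"translation": [0.011, 0.001, -0.522], "rotation": [0.359, -0.752, -0.028]}, {"translation": [0.011, 0.001, -0.522], "rotation": [0.359, -0.752, -0.028]}]'

```text
t: 18.68
eef_pos: [0.5865, 0.0541, 0.1699]
ee_rot: [3.141, 0.432, -2.705]
force: [0.0, -0.7, -0.4]
width: 0.0877
gripper_force: 0.0
```

```bash
python3 - <<'E'
from dial import *
go(.0225,-.014+.0438,.016)
c=camera_model('wrist');i=grab_frame('wrist')
print('dial',proj(c,D(0,0,.038)),'green?',proj(c,D(.0102,.0341,0)),'V pad',proj(c,D(.0225,-.014,.1)))
cv2.imwrite('pics/w5.png',i)
E
```

```text
t 18.6833 shift [0.135, 0.063, -0.293] turn [0.002, -0.008, 0.002] q [ 0.42  0.06 -0.6  -0.02 -0.48 -1.54] F [ 0.  -0.7 -0.4]
dial [[315.28073439 206.55892556]] green? [[272.34939435 205.57776445]] V pad [[349.91515893 271.76097121]]
```

View pics/w5.png

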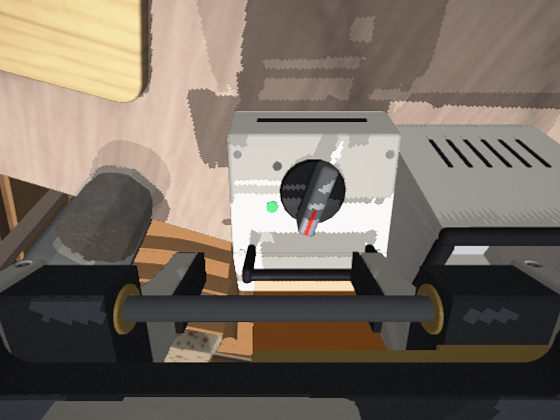

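The green dot is at (272,207), within 2 px of the prediction. The bar runs from (328,172) to its red pointer end at (308,232), and the right finger is on the hopper side. I'll descend along the panel normal.

>>> apply_moves --steps '[{"translation": [0.01, 0.005, -0.021], "rotation": [0, 0, 0]}, {"translation": [0.02, 0.009, -0.043], "rotation": [0, 0, 0]}, {"translation": [0.03, 0.014, -0.065], "rotation": [0, 0, 0]}, {"translation": [0.04, 0.019, -0.087], "rotation": [0, 0, 0]}, {"translation": [0.06, 0.028, -0.13], "rotation": [0, 0, 0]}, {"translation": [0.075, 0.035, -0.163], "rotation": [0, 0, 0]}, {"translation": [0.09, 0.042, -0.195], "rotation": [0, 0, 0]}, {"translation": [0.1, 0.047, -0.217], "rotation": [0, 0, 0]}, {"translation": [0.1, 0.047, -0.217], "rotation": [0, 0, 0]}, {"translation": [0.1, 0.047, -0.217], "rotation": [0, 0, 0]}]'

```text
t: 19.57
eef_pos: [0.613, 0.0664, 0.118]
ee_rot: [3.141, 0.435, -2.705]
force: [-0.9, -0.3, 0.6]
width: 0.088
gripper_force: 0.0
```

>>> apply_moves --steps '[{"translation": [0.006, 0.003, -0.013], "rotation": [0, 0, 0]}, {"translation": [0.012, 0.006, -0.026], "rotation": [0, 0, 0]}, {"translation": [0.018, 0.008, -0.039], "rotation": [0, 0, 0]}, {"translation": [0.024, 0.011, -0.052], "rotation": [0, 0, 0]}, {"translation": [0.03, 0.014, -0.065], "rotation": [0, 0, 0]}, {"translation": [0.034, 0.016, -0.074], "rotation": [0, 0, 0]}, {"translation": [0.034, 0.016, -0.074], "rotation": [0, 0, 0]}, {"translation": [0.034, 0.016, -0.074], "rotation": [0, 0, 0]}, {"translation": [0.034, 0.016, -0.074], "rotation": [0, 0, 0]}, {"translation": [0.034, 0.016, -0.074], "rotation": [0, 0, 0]}]'

```text
t: 20.4
eef_pos: [0.6217, 0.0705, 0.1003]
ee_rot: [3.141, 0.437, -2.705]
force: [-0.2, 0.7, -0.1]
width: 0.0873
gripper_force: 0.0
```

```bash
python3 - <<'E'
from dial import *
s=get_state();print(panel(s['eef_pos']),s['force'])
E
```

```text
[0.02539859 0.02983721 0.0187302 ] [-0.17545113  0.67990786 -0.05286252]
```

>>> apply_moves --steps '[{"translation": [-0.004, -0.015, -0.005], "rotation": [0, 0, 0]}, {"translation": [0.001, -0.027, -0.005], "rotation": [0, 0, 0]}, {"translation": [0.006, -0.038, -0.005], "rotation": [0, 0, 0]}, {"translation": [0.011, -0.049, -0.005], "rotation": [0, 0, 0]}, {"translation": [0.016, -0.059, -0.005], "rotation": [0, 0, 0]}, {"translation": [0.021, -0.069, -0.005], "rotation": [0, 0, 0]}, {"translation": [0.026, -0.079, -0.005], "rotation": [0, 0, 0]}, {"translation": [0.03, -0.088, -0.005], "rotation": [0, 0, 0]}, {"translation": [0.033, -0.095, -0.005], "rotation": [0, 0, 0]}, {"translation": [0.033, -0.095, -0.005], "rotation": [0, 0, 0]}]'

```text
t: 21.23
eef_pos: [0.6303, 0.0464, 0.099]
ee_rot: [3.141, 0.437, -2.706]
force: [0.4, 0.8, 0.4]
width: 0.0878
gripper_force: 0.6
```

```bash
python3 - <<'E'
from dial import *
s=get_state();print(panel(s['eef_pos']),s['force'])
c=camera_model('wrist');i=grab_frame('wrist')
d=proj(c,D(0,0,.038))[0];print('dial',d,'green',proj(c,D(.0102,.0341,0)))
for a in(.9,1.0,1.1,1.2,1.3): print(a,proj(c,[D(r*np.cos(a),r*np.sin(a),.038) for r in(.029,-.029)]).round(0).tolist())
x,y=int(d[0])-125,int(d[1])-100; x=max(0,min(x,310));y=max(0,min(y,220));print(x,y)
cv2.imwrite('pics/c6.png',cv2.resize(i[y:y+200,x:x+250],(750,600),interpolation=cv2.INTER_CUBIC))
E
```

```text
[0.02269246 0.05533503 0.01856616] [0.38291218 0.77219388 0.41900581]
dial [384.05911751 244.81111949] green [[309.66427929 235.26552366]]
0.9 [[338.0, 276.0], [434.0, 211.0]]
1.0 [[335.0, 272.0], [436.0, 216.0]]
1.1 [[333.0, 268.0], [438.0, 221.0]]
1.2 [[331.0, 263.0], [440.0, 226.0]]
1.3 [[329.0, 259.0], [441.0, 231.0]]
259 144
```

View pics/c6.png

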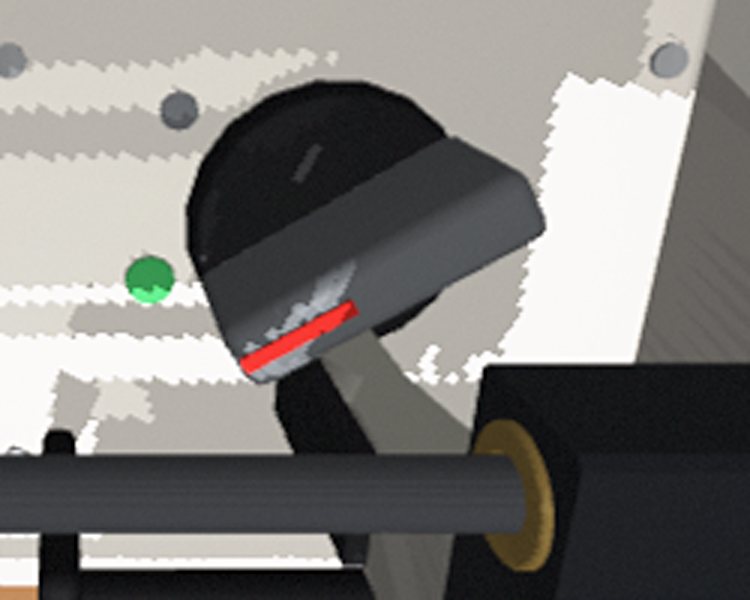

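The picture shows the red pointer running from (245,367) to (355,308) in the crop, so the dial is at about 1.02–1.1 rad. I'll push about 5 mm more, then back off.

>>> apply_moves --steps '[{"translation": [0.002, -0.004, 0], "rotation": [0, 0, 0]}, {"translation": [0.004, -0.008, 0], "rotation": [0, 0, 0]}, {"translation": [0.006, -0.012, 0], "rotation": [0, 0, 0]}, {"translation": [0.008, -0.016, 0], "rotation": [0, 0, 0]}, {"translation": [0.008, -0.017, 0], "rotation": [0, 0, 0]}, {"translation": [0.008, -0.017, 0], "rotation": [0, 0, 0]}, {"translation": [0.008, -0.017, 0], "rotation": [0, 0, 0]}, {"translation": [0.004, -0.008, 0], "rotation": [0, 0, 0]}, {"translation": [-0.008, 0.017, 0], "rotation": [0, 0, 0]}, {"translation": [-0.017, 0.036, 0], "rotation": [0, 0, 0]}]'

```text
t: 22.12
eef_pos: [0.6252, 0.0557, 0.0986]
ee_rot: [3.141, 0.436, -2.706]
force: [0.0, -0.7, 0.6]
width: 0.0875
gripper_force: 0.0
```

>>> apply_moves --steps '[{"translation": [-0.015, -0.007, 0.036], "rotation": [0, 0, 0]}, {"translation": [-0.03, -0.014, 0.073], "rotation": [0, 0, 0]}, {"translation": [-0.05, -0.024, 0.12], "rotation": [0, 0, 0]}, {"translation": [-0.075, -0.036, 0.18], "rotation": [0, 0, 0]}, {"translation": [-0.1, -0.047, 0.24], "rotation": [0, 0, 0]}, {"translation": [-0.125, -0.06, 0.3], "rotation": [0, 0, 0]}, {"translation": [-0.15, -0.07, 0.36], "rotation": [0, 0, 0]}, {"translation": [-0.17, -0.08, 0.4], "rotation": [0, 0, 0]}, {"translation": [-0.17, -0.08, 0.4], "rotation": [0, 0, 0]}, {"translation": [-0.17, -0.08, 0.4], "rotation": [0, 0, 0]}]'

```text
t: 22.95
eef_pos: [0.5831, 0.0356, 0.2]
ee_rot: [3.141, 0.439, -2.706]
force: [-0.0, -0.9, -0.3]
width: 0.0876
gripper_force: 0.0
```

```bash
python3 - <<'E'
from dial import *
s=get_state();print(s['t'],panel(s['eef_pos']),s['force'])
c=camera_model('wrist');i=grab_frame('wrist')
d=proj(c,D(0,0,.038))[0]
h=cv2.cvtColor(i,cv2.COLOR_BGR2HSV)
m=cv2.bitwise_or(cv2.inRange(h,(0,150,130),(8,255,255)),cv2.inRange(h,(172,150,130),(180,255,255)))
k=np.zeros_like(m);cv2.circle(k,(int(d[0]),int(d[1])),50,255,-1);pts=cv2.findNonZero(m&k)
l=cv2.fitLine(pts,cv2.DIST_L2,0,.01,.01).ravel();print('red n',len(pts),'mean',pts.mean((0,1)),'slope',l[1]/l[0],'dial',d)
g=cv2.inRange(h,(45,120,60),(80,255,255));gk=g&cv2.circle(np.zeros_like(m),(int(d[0]),int(d[1])),90,255,-1);print('green',cv2.findNonZero(gk).mean((0,1)))
for a in(.9,1.0,1.1,1.2,1.3,1.4):
    q=proj(c,[D(r*np.cos(a),r*np.sin(a),.038) for r in(.029,0)]); print(a,(q[0,1]-q[1,1])/(q[0,0]-q[1,0]),proj(c,D(.018*np.cos(a),.018*np.sin(a),.038))[0])
print('greendot',proj(c,D(.0102,.0341,0)))
x,y=max(0,min(int(d[0])-125,310)),max(0,int(d[1])-100)
cv2.imwrite('pics/c7.png',cv2.resize(i[y:y+200,x:x+250],(750,600),interpolation=cv2.INTER_CUBIC))
E
```

```text
22.95 [0.02253578 0.0450853  0.13012689] [-0.04431195 -0.92101729 -0.28972879]
red n 79 mean [312.88607595 197.27848101] slope -0.44900763 dial [328.5253059  192.45018783]
green [287.5        194.23529412]
0.9 -0.7445772322041502 [312.01927443 204.74020306]
1.0 -0.607546369355067 [310.89491142 203.16146999]
1.1 -0.4853967173020816 [309.94087433 201.47100991]
1.2 -0.3737175319105347 [309.16737485 199.68458605]
1.3 -0.2692204974838747 [308.58303229 197.81905666]
1.4 -0.1693047505247999 [308.19475466 195.89224674]
greendot [[288.07991753 193.1872338 ]]
```

View pics/c7.png

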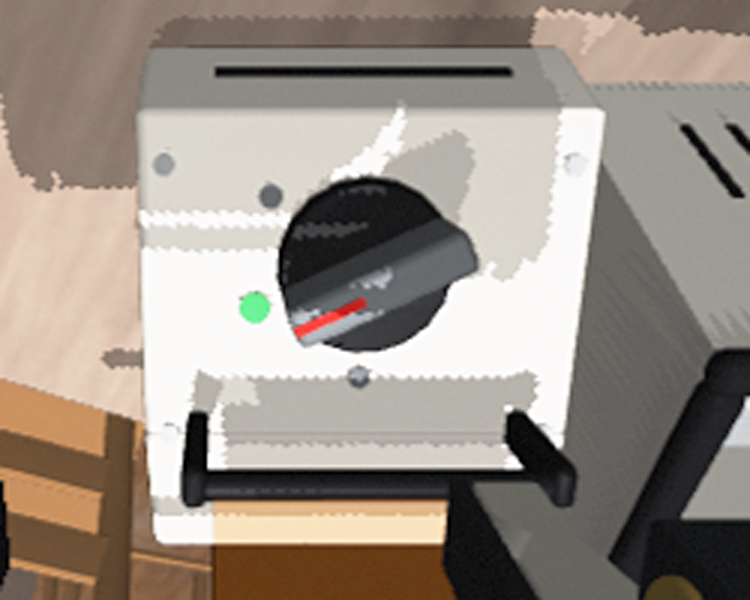

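The guard is still open. The red pointer is near the green dot at crop (255,307), and the slope gives about 1.13 rad. I'll check for bias using the three dots: (358,377) for 0, (255,307) for 1.2 and (270,195) for 2.2.

```bash
python3 - <<'E'
from dial import *
c=camera_model('wrist');d=proj(c,D(0,0,.038))[0];x,y=int(d[0])-125,int(d[1])-100
px=[(x+a/3,y+b/3) for a,b in((358,377),(255,307),(270,195))]
L=np.array([least_squares(lambda q:proj(c,D(q[0],q[1],0))[0]-t,[0,0]).x for t in px])
r=least_squares(lambda q:np.concatenate([L[i]-q[:2]-q[2]*np.array([np.cos(t+q[3]),np.sin(t+q[3])]) for i,t in enumerate((0,1.2,2.2))]),[0,0,.036,0])
print(L,r.x,r.fun); cu,cv,_,da=r.x
for a in(1.0,1.1,1.2,1.3):
    q=proj(c,[D(cu+k*np.cos(a+da),cv+k*np.sin(a+da),.038) for k in(.029,0)]);print(a,(q[0,1]-q[1,1])/(q[0,0]-q[1,0]))
E
```

```text
[[ 0.03646782 -0.00171422]
 [ 0.01139985  0.03407818]
 [-0.02594992  0.02951114]] [-0.0026474  -0.00209128  0.0390608   0.00539932] [ 5.49856524e-05  1.66149905e-04  9.00336861e-05 -3.12624741e-04
 -1.45019338e-04  1.46474836e-04]
1.0 -0.6014073413528981
1.1 -0.4799311927201663
1.2 -0.36866191411858223
1.3 -0.26436986344879543
```

The calibration bias is negligible. The dial reads about 1.13 rad, inside the 1.02–1.38 window, and the arm is clear, so I'm handing in.

```bash
python3 -c "
from station import *
print(job_done())"
```

```text
the job is handed in; nothing more can be done
None
```

The job is handed in, with no pass/fail result returned: the lemon is in the hopper, the guard stands open at its stop, the dial is at about 1.13 rad (target 1.2 ± 0.18), and I never touched the tomato.

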